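Make up the crate for the second drinks hatch

ROBOT

A 6-joint arm with a two-finger parallel gripper is mounted at the origin on the work surface. World frame = base frame: x ahead of the robot, y to its left, z up, the work surface at z = 0. Lengths are in mm, angles in rad, forces in N, time in s.
With the tool pointing down it reaches from about 350 to 775 mm from the base axis. Payload 7.3 kg.
Tool frame: the origin (TCP) lies midway between the tips of the shut fingers; the grasp point (between the pads) lies 19 mm behind it; z points along the fingers, x is the direction in which the jaws open and shut, and the axes are right-handed (so a half turn about z gives the same grasp; the last joint's range is limited). The gripper opens to 92 mm and grips with 3 to 60 N. Pads are 19 mm wide; open, the fingers measure 130 mm over their backs; the gripper's body (75 mm by 190 mm) begins 47 mm behind the grasp point.
Start: joints at [1.068, 0.342, 1.524, -0, 1.275, -0.146], TCP at [183.357, 491.96, 226.741] pointing down, gripper open.
Joint ranges: [-2.53, 2.53], [-0.77, 2.02], [0.04, 2.7], [-1, 4.14], [0.28, 2.66], [-3.11, 3.11]. Speed limits (rad/s): [2.57, 2.57, 3.14, 3.14, 3.14, 3.14].

INTERFACE

Orientations are given as [roll, pitch, yaw] about the fixed x, y, z axes, in that order (R = Rz(yaw) Ry(pitch) Rx(roll)).
In Python, from plant import bot gives the robot as it stands.
- The arm moves only by the shell command python3 -m pendant 'ROWS' [OPENING]. ROWS is JSON, a list of rows, each an object with "linear": the shift along the world's x, y, z in mm, a list of three; "twist": the turn about the world's z in degrees. In form: [{"linear": [x, y, z], "twist": twist}, ...]. A call has 1 to 20 rows; each row is the pose to reach, as a shift and turn from the pose commanded when the call began; what a row does not reach only later rows make up. A row lasts 1/8 s, in which the tool goes at most 62.5 mm and 10.7 degrees, less where a joint would pass 70% of its speed; a pose out of reach is approached as far as the arm can. A call with a gripper value outside its range is refused whole. OPENING is the closure in counts, from 0 (fully open) to 255 (shut), set as the call begins (- or left out, the last holds). The fingers move at their own pace and stop on an object; the grip force is fixed at half the most. Time passes only in rows, so rows that repeat a pose let the fingers close. It gives the time, the measured TCP pose, the force and the opening at its end, in the units of the state.
- bot.get_obs(): the state, without advancing time (a new reading comes with each control period).
- bot.capture(name): name is "scene" or "top" or "wrist"; returns a dict with "frame" (420x560x3 uint8, blue, green, red), "z_map" (420x560 float32, mm along the optical axis (not along the pixel's ray), 0 where there is no reading), "fx", "fy", "cx", "cy" (pixels), "rvec" (rotation vector, rad) and "tvec" (3), from world to camera coordinates, as OpenCV has them. Camera axes: x right, y down, z forward; pixel columns grow to the right and rows downward; lengths in mm; the calibration is good to about 2 mm. The wrist camera is an equidistant fisheye: a pixel r from the principal point sees the ray r / f radians off the axis. A picture is of the moment at which its call begins.
- bot.close_job(): hands the job in, once; it reports no verdict.
The state is a dict: "time": time; "joint_positions": joint angles; "dq": joint speeds; "tau": joint torques, N m; "tool_pos": TCP position; "tcp_rot": TCP orientation; "contact_force": force on the tool from outside, world axes, zero at the start; "moment": the same for the moment, N m; "grip_width": finger opening in mm.
Only numpy, scipy, OpenCV 4.12 (cv2) and the standard library are available. Lean on these libraries where they do the work, as an engineer would, in place of code of your own. Each camera call takes 0.05 s, during which the arm holds its last target. There are 200 camera calls.

TASK

Make up the crate for the other drinks hatch: stand the three capped bottles from the open counter (not the stock in the cardboard tray) upright in its three free cells, one in each, and slide the roll of labels up off its spindle and stand it on end, bore upright, on the floor of the crate's wide end compartment. Set each thing down rather than dropping it, and leave the can that is already in the crate and everything else on the counter as they are.

Things in the scene. Friction and masses are not known exactly. Their poses are not given: they have to be found in the camera images.
- bottle_a: One of two tall bottles, height 190 mm. Amber glass bottle with a green screw cap, standing on the counter. Body 62 mm diameter up to 105 mm, then tapering to a 29 mm neck; the cap is 31 mm diameter and fills the top 20 mm. About 0.35 kg. Origin: centre of the underside, z up along the bottle
- bottle_b: The other tall bottle, height 190 mm. Amber glass bottle with a green screw cap, standing on the counter. Body 62 mm diameter up to 105 mm, then tapering to a 29 mm neck; the cap is 31 mm diameter and fills the top 20 mm. About 0.35 kg. Origin: centre of the underside, z up along the bottle
- bottle_c: The short bottle, height 165 mm. Amber glass bottle with a green screw cap, standing on the counter. Body 62 mm diameter up to 80 mm, then tapering to a 29 mm neck; the cap is 31 mm diameter and fills the top 20 mm. About 0.35 kg. Origin: centre of the underside, z up along the bottle
- roll: Wound roll of white paper labels, 60 mm outside diameter, 57 mm high, open bore of 26 mm diameter along its z axis; it stands on end on the spindle's base, with the spindle through it. About 0.12 kg. Origin: centre of its lower end, z up
- spindle: Roll holder fixed to the counter: round black base, 80 mm diameter at the foot, narrowing to 56 mm at its top 40 mm above the counter, from which an upright steel spindle of 16 mm diameter rises to 115 mm above the counter. Origin: centre of the underside
- crate: Plywood crate fixed to the counter, open-topped, 167 (x) by 282 (y) mm, walls 90 mm high, 5 mm thick, floor 6 mm thick. The -y part: 2 by 2 cells 76 mm square inside, dividers 5 mm thick, 82 mm high. The +y end: one wide compartment, 157 (x) by 110 (y) mm inside. One cell holds a can; the three free ones have a 3 mm cardboard liner on the floor. Origin: centre of the underside
- cell0 (a point): Centre of the floor (6 mm above the counter) of the cell on the crate's -x, outer -y side; axes as the crate's
- cell1 (a point): Centre of the floor (6 mm above the counter) of the cell on the crate's -x, inner -y (next to the wide compartment) side; axes as the crate's
- cell2 (a point): Centre of the floor (6 mm above the counter) of the cell on the crate's +x, outer -y side; axes as the crate's
- cell3 (a point): Centre of the floor (6 mm above the counter) of the cell on the crate's +x, inner -y (next to the wide compartment) side; axes as the crate's
- bay (a point): Centre of the floor (6 mm above the counter) of the crate's wide compartment; axes as the crate's
- crate_can: Plain aluminium drinks can, 60 mm diameter, 115 mm high, already standing in one of the four cells; stays there. Origin: centre of the underside
- saucer: A bystander to be left alone: small white bowl, 72 mm diameter, 26 mm high, among the bottles. Origin: centre of the underside
- mint_tin: A bystander to be left alone: small steel tin, 48 mm diameter, 50 mm high, among the bottles. Origin: centre of the underside
- mug: A bystander to be left alone: white mug with a handle, 76 mm diameter, 85 mm high, left of the crate. Origin: centre of the underside
- sugar_jar: A bystander to be left alone: squat glass jar with a steel lid, 84 mm diameter, 120 mm high, beyond the crate. Origin: centre of the underside
- ladle: A bystander to be left alone: black-handled spoon lying on the counter beyond the crate, 220 mm long. Origin: under its middle
- cup: A bystander to be left alone: paper-white cup, 80 mm diameter, 75 mm high, left of the crate. Origin: centre of the underside

How it is judged:
By the outcome, as a careful person would: the job done as asked, in the order asked, and still so for the second after the job is handed in, with the robot touching nothing.
It also fails if it takes over 72 s, if anything falls off the work surface, if the arm or the gripper's body presses on something with over 40 N, if the wrist force passes 120 N, or if a joint passes its speed limit or range.

## Working session

There is one attempt and no reset: what is moved stays moved. The work goes in short steps, Python scripts to look and compute and a shell command to move; the robot and the scene stay as the last step left them, time stands still between calls to the robot, and variables do not carry over. Pictures are saved under pics/ and viewed, about 8 in all and at most 12, crops included, and the job is handed in when it is done.

```bash
ls; mkdir -p pics; cat > h.py <<'E'
import numpy as np, cv2
from plant import bot
def cap(n):
    c=bot.capture(n); return c
def world(c):
    z=c["z_map"]; h,w=z.shape
    u,v=np.meshgrid(np.arange(w),np.arange(h))
    P=np.stack([(u-c["cx"])/c["fx"]*z,(v-c["cy"])/c["fy"]*z,z],-1)
    R=cv2.Rodrigues(np.array(c["rvec"],float))[0]
    W=(P-np.array(c["tvec"],float).reshape(3))@R
    W[z==0]=np.nan
    return W
E
python3 - <<'E'
from h import *
print(bot.get_obs())
for n in ("top","scene"):
    c=cap(n); cv2.imwrite(f"pics/{n}0.png",c["frame"]); np.savez(f"{n}0.npz",W=world(c),f=c["frame"])
    W=world(c); print(n,c["fx"],c["cx"],c["cy"],c["rvec"],c["tvec"],np.nanmin(W,(0,1)),np.nanmax(W,(0,1)))
E
```

```text
pics
{'time': 0.0, 'joint_positions': array([ 1.06801427e+00,  3.42735876e-01,  1.52501384e+00,  2.31091915e-05,
        1.27541257e+00, -1.46007873e-01]), 'dq': array([ 2.84641804e-04,  4.49094949e-04, -9.51965469e-05, -8.38803436e-04,
       -4.06720699e-04, -1.71593270e-04]), 'tau': array([ 8.20058231e-04, -4.31232941e+01, -2.44225770e+01,  7.20080500e-02,
        5.57054719e-02, -9.75251965e-05]), 'tool_pos': array([183.13498205, 491.5860944 , 226.03925294]), 'tcp_rot': array([-3.14134243e+00,  1.54971850e-03,  1.21401559e+00]), 'contact_force': array([-0.01769427,  0.93726963, -0.02286539]), 'moment': array([ 0.01395554, -0.04155981, -0.03739743]), 'grip_width': 91.92984693983458}
top 482.7183237009539 279.57904364118104 203.80764290078488 [ 2.22277852 -2.15608757  0.12487649] [  47.96802499  599.96970761 1259.5794333 ] [   26.17878377 -1194.74238474  -773.08087166] [1631.54891775 1295.54746868  591.1043746 ]
scene 417.3185379353955 287.18022609862663 217.2401645997473 [ 1.84701555  1.46726359 -0.66386208] [-225.61753378 -312.67312629 1690.07143952] [-2192.53774106 -1192.34048487  -773.31240774] [1044.43668403 2225.36772722  555.75674979]
```

View pics/top0.png

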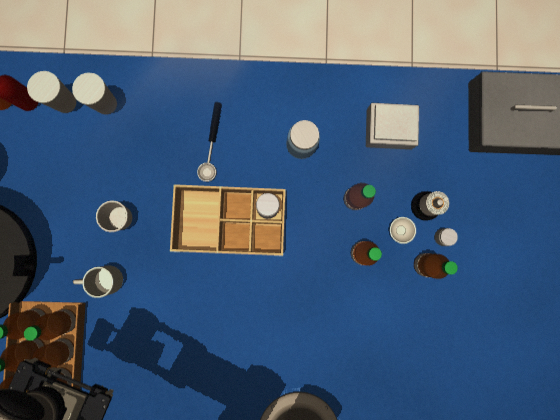

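View pics/scene0.png

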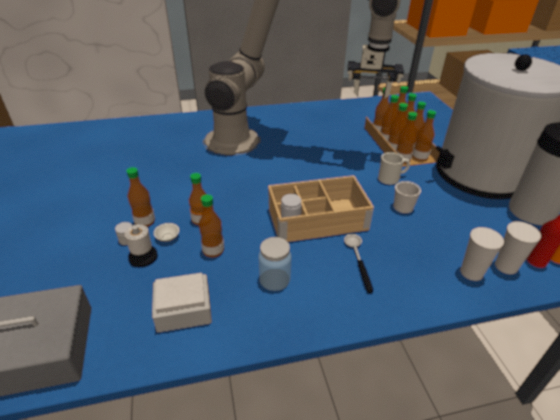

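The top view shows capped bottles with caps at (369,190), (375,254) and (450,267). The roll on its spindle is at (434,203), the saucer at (402,230) and the tin at (448,237). The crate spans (171–285, 185–255), wide end to the left (+y), with the can at (268,204), which is the +x outer cell (cell2). The scene view agrees.

```bash
python3 - <<'E'
from h import *
for n in ("top","scene"):
    d=np.load(n+"0.npz"); W=d["W"]; f=d["f"].astype(int)
    g=(f[...,1]>f[...,0]+30)&(f[...,1]>f[...,2]+30)
    k,l,s,c=cv2.connectedComponentsWithStats(g.astype(np.uint8))
    for i in range(1,k):
        if s[i,4]<15: continue
        P=W[l==i]; P=P[np.isfinite(P[:,2])]
        zt=np.percentile(P[:,2],90); T=P[P[:,2]>zt-6]
        print(n,"cap px",c[i].round(),s[i,4],"mean",T.mean(0).round(1),"ext",T.min(0).round(),T.max(0).round(),"ztop",zt.round(1))
d=np.load("top0.npz");W=d["W"]
def box(name,u0,u1,v0,v1,zl,zh):
    P=W[v0:v1,u0:u1].reshape(-1,3);P=P[(P[:,2]>zl)&(P[:,2]<zh)]
    if len(P)<5: print(name,len(P));return
    (x,y),r=cv2.minEnclosingCircle(P[:,:2].astype(np.float32))
    print(name,len(P),"circ",round(x,1),round(y,1),round(r,1),"mean",P.mean(0).round(1),"z",np.percentile(P[:,2],[5,50,95]).round(1))
box("roll",410,460,185,225,88,104)
box("spindle tip",410,460,185,225,106,125)
box("tin",435,462,225,248,40,60)
box("saucer",385,420,212,248,15,35)
box("can",254,284,190,220,105,125)
box("jar",285,325,115,155,105,130)
P=W[175:265,160:295].reshape(-1,3);P=P[(P[:,2]>84)&(P[:,2]<97)]
print("crate rim",cv2.minAreaRect(P[:,:2].astype(np.float32)),P[:,2].mean())
box("mug",75,125,262,300,70,100);box("cup",90,135,195,235,60,90)
E
```

```text
top cap px [369. 191.] 132 mean [ 620.9 -136.8  190.6] ext [ 606. -151.  187.] [ 635. -123.  198.] ztop 193.0
top cap px [375. 254.] 137 mean [ 475.8 -158.4  165.2] ext [ 462. -173.  162.] [ 491. -144.  170.] ztop 167.8
top cap px [450. 268.] 133 mean [ 448.8 -329.3  190.5] ext [ 435. -342.  187.] [ 463. -315.  195.] ztop 192.9
top cap px [  1. 332.] 34 mean [276.8 683.9 188.8] ext [266. 680. 186.] [288. 688. 193.] ztop 190.5
top cap px [ 30. 333.] 157 mean [276.8 618.9 190. ] ext [263. 605. 187.] [290. 634. 194.] ztop 192.2
scene cap px [404.  89.] 46 mean [ 56.1 694.  187.9] ext [ 38. 681. 184.] [ 72. 707. 192.] ztop 189.8
scene cap px [412.  96.] 43 mean [129.9 690.8 188.1] ext [117. 680. 185.] [145. 704. 190.] ztop 189.4
scene cap px [394.  98.] 41 mean [130.4 619.4 188.6] ext [115. 605. 185.] [146. 634. 192.] ztop 190.5
scene cap px [403. 106.] 53 mean [204.1 618.2 188.5] ext [185. 605. 184.] [219. 631. 191.] ztop 190.4
scene cap px [421. 105.] 40 mean [206.8 690.3 188.4] ext [192. 680. 184.] [224. 704. 192.] ztop 190.1
scene cap px [431. 114.] 48 mean [279.8 692.4 188.5] ext [2
[... 536 characters left out ...]
7] z [ 91.4  97.  101.1]
spindle tip 38 circ 608.1 -331.3 8.1 mean [ 608.5 -330.   114.3] z [107.1 114.9 117.9]
tin 247 circ 524.5 -378.2 23.3 mean [ 524.8 -377.1   49.5] z [41.8 50.  54.3]
saucer 296 circ 552.3 -272.9 50.2 mean [ 542.7 -269.9   22.2] z [15.6 22.5 29. ]
can 424 circ 588.8 99.3 29.7 mean [588.1  99.1 119.6] z [110.4 120.7 123.9]
jar 672 circ 767.4 11.8 36.8 mean [766.4  12.6 120. ] z [115.4 120.1 124. ]
crate rim ((549.9161376953125, 197.21176147460938), (283.29986572265625, 167.45220947265625), 89.45126342773438) 89.6128142933797
mug 286 circ 385.9 523.9 49.2 mean [384.8 517.5  80.5] z [71.4 82.  87.7]
cup 252 circ 551.3 492.4 40.2 mean [551.1 497.7  71.7] z [61.9 72.9 78. ]
```

```bash
python3 -m pendant '[{"linear":[25,-15,10],"twist":-8},{"linear":[65,-45,14],"twist":-18},{"linear":[108,-78,14],"twist":-28},{"linear":[150,-112,14],"twist":-38},{"linear":[193,-146,14],"twist":-48},{"linear":[232,-182,14],"twist":-58},{"linear":[265,-222,14],"twist":-66},{"linear":[285,-268,14],"twist":-69.6},{"linear":[293,-320,14],"twist":-69.6},{"linear":[293.6,-375,14],"twist":-69.6},{"linear":[293.6,-430,14],"twist":-69.6},{"linear":[293.6,-485,14],"twist":-69.6},{"linear":[293.6,-540,14],"twist":-69.6},{"linear":[293.6,-592,14],"twist":-69.6},{"linear":[293.6,-632,14],"twist":-69.6},{"linear":[293.6,-651,14],"twist":-69.6},{"linear":[293.6,-651,14],"twist":-69.6},{"linear":[293.6,-651,14],"twist":-69.6}]' 100
python3 - <<'E'
from h import *
c=cap("wrist"); cv2.imwrite("pics/w1.png",c["frame"])
print(c["fx"],c["cx"],c["cy"])
R=cv2.Rodrigues(np.array(c["rvec"],float))[0]
def proj(X):
    p=R@np.array(X,float)+np.array(c["tvec"]).reshape(3); r=np.hypot(p[0],p[1]); t=np.arctan2(r,p[2])
    return (c["cx"]+c["fx"]*t*p[0]/r, c["cy"]+c["fy"]*t*p[1]/r)
for n,X in dict(short=(477,-159,165),t1=(622,-137.5,190),t2=(450,-329.5,190),spin=(608.5,-330.5,115)).items(): print(n,np.round(proj(X),1))
f=c["frame"].astype(int); g=(f[...,1]>f[...,0]+30)&(f[...,1]>f[...,2]+30)
k,l,s,cc=cv2.connectedComponentsWithStats(g.astype(np.uint8))
print([(cc[i].round(1),s[i,4],s[i,:4]) for i in range(1,k) if s[i,4]>30])
E
```

```text
time: 2.35
tool_pos: [476.9, -157.8, 240.7]
tcp_rot: [-3.141, 0.0, 0.0]
contact_force: [-0.2, 0.4, 0.1]
grip_width: 55.8
325.19226210127806 281.13020748762585 210.84510421445717
short [280.1 221.3]
t1 [474.4 202. ]
t2 [251.1 404.9]
spin [394.7 350.4]
[(array([467.1, 198.8]), np.int32(1406), array([446, 178,  43,  43], dtype=int32)), (array([277.8, 218.2]), np.int32(1343), array([258, 197,  40,  43], dtype=int32))]
```

The wrist picture agrees with the map to about 2 mm, so I'm splitting the difference and descending.

```bash
python3 -m pendant '[{"linear":[-1,1,-20],"twist":0},{"linear":[-1,1,-50],"twist":0},{"linear":[-1,1,-80],"twist":0},{"linear":[-1,1,-97],"twist":0},{"linear":[-1,1,-102],"twist":0},{"linear":[-1,1,-102],"twist":0}]'
python3 -m pendant '[{"linear":[0,0,0],"twist":0},{"linear":[0,0,0],"twist":0},{"linear":[0,0,0],"twist":0},{"linear":[0,0,0],"twist":0},{"linear":[0,0,0],"twist":0}]' 255
```

```text
time: 3.15
tool_pos: [476.2, -157.4, 139.1]
tcp_rot: [3.142, -0.0, 0.0]
contact_force: [-0.8, -0.3, 0.4]
grip_width: 55.6
time: 3.78
tool_pos: [475.9, -158.2, 139.1]
tcp_rot: [3.141, -0.0, -0.001]
contact_force: [-1.8, 0.3, 4.6]
grip_width: 30.3
```

```bash
python3 -m pendant '[{"linear":[0,0,12],"twist":0},{"linear":[0,0,40],"twist":0},{"linear":[0,0,75],"twist":0},{"linear":[0,8,105],"twist":0},{"linear":[3,30,115],"twist":0},{"linear":[7,70,115],"twist":0},{"linear":[11,115,115],"twist":0},{"linear":[16,160,115],"twist":0},{"linear":[20,205,115],"twist":0},{"linear":[25,250,115],"twist":0},{"linear":[29,290,115],"twist":0},{"linear":[32,320,115],"twist":0},{"linear":[33,335,115],"twist":0},{"linear":[33,338,115],"twist":0},{"linear":[33,338,115],"twist":0},{"linear":[33,338,115],"twist":0}]'
python3 - <<'E'
from h import *
c=cap("scene"); cv2.imwrite("pics/s1.png",cv2.resize(c["frame"][80:260,220:460],None,fx=2.5,fy=2.5))
c=cap("wrist"); cv2.imwrite("pics/w2.png",c["frame"])
print(bot.get_obs()["grip_width"])
E
```

```text
time: 5.78
tool_pos: [509.0, 179.0, 253.8]
tcp_rot: [3.141, -0.0, -0.002]
contact_force: [0.5, 0.2, -3.0]
grip_width: 30.3
30.077762647996952
```

View pics/w2.png

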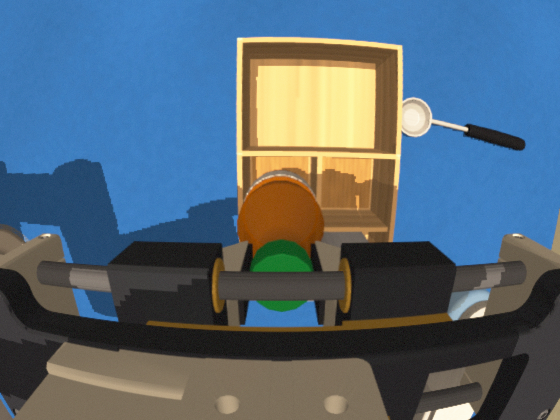

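View pics/s1.png

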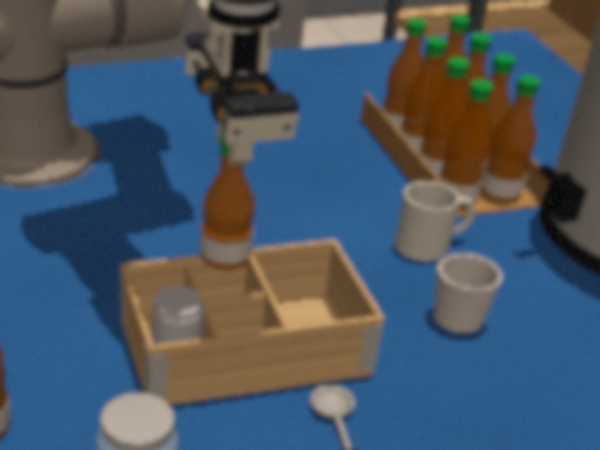

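The wrist view has the bottle hanging straight, cap (282,275) and body (281,222), over the inner -x cell. The scene view shows it above the crate next to the divider. Next I fit its axis, and re-measure the cell, from the scene depth.

```bash
cat >> h.py <<'E'
from scipy.optimize import least_squares
def axis(W,x,y,bands,r=31,rad=45):
    for a,b in bands:
        m=(W[...,2]>a)&(W[...,2]<b)&(np.hypot(W[...,0]-x,W[...,1]-y)<rad)
        P=W[m]
        if len(P)<8: print((a,b),len(P)); continue
        s=least_squares(lambda p:np.hypot(P[:,0]-p[0],P[:,1]-p[1])-r,[x,y],loss="soft_l1")
        print((a,b),len(P),s.x.round(1),"rms",np.sqrt(np.mean(s.fun**2)).round(2))
E
python3 - <<'E'
from h import *
W=world(cap("scene"))
axis(W,509,180,[(116,140),(140,165),(165,190)])
m=(np.hypot(W[...,0]-509,W[...,1]-180)<40)&(W[...,2]>95)&(W[...,2]<200); print("lowest",np.percentile(W[m][:,2],[0,1,3]))
axis(W,589,99,[(95,112)],30)
# rim/dividers
W2=world(cap("top"))
for n,V in (("scene",W),("top",W2)):
    def band(sel,ax): 
        q=V[sel&np.isfinite(V[...,2])][:,ax]; print(n,len(q),np.median(q).round(1),np.percentile(q,[5,95]).round(1))
    z=V[...,2];x=V[...,0];y=V[...,1]
    band((z>75)&(z<95)&(abs(x-550)<6)&(y>90)&(y<200),0)
    band((z>75)&(z<95)&(abs(y-220.5)<8)&(x>480)&(x<620)&(abs(x-550)>10),1)
    band((z>84)&(z<95)&(abs(y-336)<8)&(x>480)&(x<620),1)
E
```

```text
(116, 140) 122 [508.4 179. ] rms 1.87
(140, 165) 157 [507.8 178.8] rms 1.88
(165, 190) 133 [507.6 178.9] rms 1.77
lowest [115.20329133 116.85790081 119.84382306]
(95, 112) 105 [586.9  99.7] rms 1.97
scene 52 549.9 [546.3 552.9]
scene 95 219.4 [217.6 223.5]
scene 71 335.0 [332.7 338.9]
top 26 548.7 [546.2 551.1]
  return _methods._mean(a, axis=axis, dtype=dtype,
  ret = ret.dtype.type(ret / rcount)
Traceback (most recent call last):
IndexError: index -1 is out of bounds for axis 0 with size 0
```

Upright and within about 1.5 mm of the cell centre, so I'm lowering it.

```bash
python3 -m pendant '[{"linear":[1,0,-15],"twist":0},{"linear":[1,0,-40],"twist":0},{"linear":[1,0,-65],"twist":0},{"linear":[1,0,-88],"twist":0},{"linear":[1,0,-99],"twist":0},{"linear":[1,0,-102],"twist":0},{"linear":[1,0,-104],"twist":0},{"linear":[1,0,-105],"twist":0},{"linear":[1,0,-105.5],"twist":0},{"linear":[1,0,-105.5],"twist":0}]'
```

```text
time: 7.22
tool_pos: [510.1, 180.0, 148.5]
tcp_rot: [-3.142, -0.001, -0.001]
contact_force: [0.6, -0.1, -3.5]
grip_width: 30.0
```

```bash
python3 -m pendant '[{"linear":[0,0,-0.5],"twist":0},{"linear":[0,0,-1],"twist":0},{"linear":[0,0,-1],"twist":0}]'; python3 -m pendant '[{"linear":[0,0,-0.5],"twist":0},{"linear":[0,0,-1],"twist":0},{"linear":[0,0,-1],"twist":0}]'
```

```text
time: 7.6
tool_pos: [510.2, 180.1, 148.1]
tcp_rot: [-3.141, -0.001, -0.001]
contact_force: [-1.6, 0.1, 6.7]
grip_width: 30.3
time: 7.98
tool_pos: [510.5, 180.2, 148.0]
tcp_rot: [-3.141, -0.002, -0.001]
contact_force: [-2.4, -0.0, 12.5]
grip_width: 30.3
```

```bash
python3 -m pendant '[{"linear":[0,0,1],"twist":0},{"linear":[0,0,1],"twist":0},{"linear":[0,0,1],"twist":0},{"linear":[0,0,1],"twist":0},{"linear":[0,0,10],"twist":0},{"linear":[0,0,35],"twist":0},{"linear":[0,0,65],"twist":0},{"linear":[20,-25,85],"twist":0},{"linear":[50,-70,97],"twist":0},{"linear":[80,-120,97],"twist":0},{"linear":[100,-170,97],"twist":0},{"linear":[110,-220,97],"twist":0},{"linear":[112,-265,97],"twist":0},{"linear":[112,-300,97],"twist":0},{"linear":[112,-315,97],"twist":0},{"linear":[112,-317,97],"twist":0},{"linear":[112,-317,97],"twist":0},{"linear":[112,-317,97],"twist":0}]' 100
python3 - <<'E'
from h import *
W=world(cap("scene")); axis(W,509,180,[(125,150)],14.5,25); axis(W,509,180,[(155,172)],15.5,25);axis(W,509,180,[(95,106)],25,40)
m=(np.hypot(W[...,0]-509,W[...,1]-180)<25); print("top z",np.nanpercentile(W[m][:,2],[95,99]))
c=cap("wrist"); cv2.imwrite("pics/w3.png",c["frame"])
R=cv2.Rodrigues(np.array(c["rvec"],float))[0]
def proj(X):
    p=R@np.array(X,float)+np.array(c["tvec"]).reshape(3); r=np.hypot(p[0],p[1]); t=np.arctan2(r,p[2])
    return (c["cx"]+c["fx"]*t*p[0]/r, c["cy"]+c["fy"]*t*p[1]/r)
print("pred t1",np.round(proj((622,-137.5,190)),1))
f=c["frame"].astype(int); g=(f[...,1]>f[...,0]+30)&(f[...,1]>f[...,2]+30)
k,l,s,cc=cv2.connectedComponentsWithStats(g.astype(np.uint8))
print([(cc[i].round(1),s[i,4],s[i,:4]) for i in range(1,k) if s[i,4]>30])
E
```

```text
time: 10.22
tool_pos: [622.1, -135.6, 243.5]
tcp_rot: [-3.141, -0.0, 0.001]
contact_force: [-1.2, 0.3, 0.3]
grip_width: 55.5
(125, 150) 69 [508.7 180.2] rms 2.17
(155, 172) 51 [508.5 179.5] rms 3.22
(95, 106) 70 [510.2 179.7] rms 2.39
top z [174.3164706  175.57918854]
pred t1 [279.7 231.3]
[(array([278.7, 227.1]), np.int32(1628), array([257, 204,  44,  47], dtype=int32))]
```

Short bottle stands upright in cell1 (axis ≈(509.5,180), top 174). Next, the tall bottle below.

```bash
python3 -m pendant '[{"linear":[-0.5,0.7,-15],"twist":0},{"linear":[-0.5,0.7,-40],"twist":0},{"linear":[-0.5,0.7,-65],"twist":0},{"linear":[-0.5,0.7,-77],"twist":0},{"linear":[-0.5,0.7,-79],"twist":0},{"linear":[-0.5,0.7,-79],"twist":0}]'
python3 -m pendant '[{"linear":[0,0,0],"twist":0},{"linear":[0,0,0],"twist":0},{"linear":[0,0,0],"twist":0},{"linear":[0,0,0],"twist":0},{"linear":[0,0,0],"twist":0}]' 255
```

```text
time: 11.08
tool_pos: [621.8, -136.5, 164.9]
tcp_rot: [3.141, -0.001, -0.001]
contact_force: [0.7, -0.1, 0.4]
grip_width: 56.3
time: 11.7
tool_pos: [621.4, -136.4, 164.6]
tcp_rot: [3.141, -0.0, -0.001]
contact_force: [-1.5, 0.2, 2.8]
grip_width: 30.4
```

```bash
python3 -m pendant '[{"linear":[0,0,12],"twist":0},{"linear":[0,0,40],"twist":0},{"linear":[0,0,75],"twist":0},{"linear":[0,8,110],"twist":0},{"linear":[-3,30,138],"twist":0},{"linear":[-7,68,145],"twist":0},{"linear":[-11,110,145],"twist":0},{"linear":[-16,155,145],"twist":0},{"linear":[-20,200,145],"twist":0},{"linear":[-25,240,145],"twist":0},{"linear":[-29,275,145],"twist":0},{"linear":[-31,302,145],"twist":0},{"linear":[-31.5,314,145],"twist":0},{"linear":[-31.5,316,145],"twist":0},{"linear":[-31.5,316,145],"twist":0},{"linear":[-31.5,316,145],"twist":0},{"linear":[-31.5,316,145],"twist":0}]'
python3 - <<'E'
from h import *
W=world(cap("scene"))
axis(W,590,180,[(150,185),(185,215),(215,245)])
m=(np.hypot(W[...,0]-590,W[...,1]-180)<40)&(W[...,2]>125)&(W[...,2]<230); print("lowest",np.percentile(W[m][:,2],[0,1,3]))
E
```

```text
time: 13.82
tool_pos: [590.1, 178.9, 309.3]
tcp_rot: [3.141, -0.0, -0.002]
contact_force: [-0.9, -0.4, -4.0]
grip_width: 30.4
(150, 185) 224 [589.8 178.5] rms 1.44
(185, 215) 204 [588.1 179.3] rms 1.74
(215, 245) 198 [589.6 178.9] rms 1.42
lowest [143.46184326 147.01654584 148.97632035]
```

```bash
python3 -m pendant '[{"linear":[0.5,0,-15],"twist":0},{"linear":[0.5,0,-45],"twist":0},{"linear":[0.5,0,-75],"twist":0},{"linear":[0.5,0,-105],"twist":0},{"linear":[0.5,0,-125],"twist":0},{"linear":[0.5,0,-132],"twist":0},{"linear":[0.5,0,-134.5],"twist":0},{"linear":[0.5,0,-135.5],"twist":0},{"linear":[0.5,0,-136],"twist":0},{"linear":[0.5,0,-136],"twist":0}]'; python3 -m pendant '[{"linear":[0,0,-0.5],"twist":0},{"linear":[0,0,-0.5],"twist":0}]'
```

```text
time: 15.12
tool_pos: [590.6, 179.7, 173.7]
tcp_rot: [-3.141, -0.001, -0.001]
contact_force: [-0.3, 0.5, -3.0]
grip_width: 30.2
time: 15.38
tool_pos: [590.8, 179.7, 173.5]
tcp_rot: [-3.141, -0.001, -0.001]
contact_force: [-0.9, -0.7, 1.5]
grip_width: 30.0
```

```bash
python3 -m pendant '[{"linear":[0,0,-0.3],"twist":0},{"linear":[0,0,-0.3],"twist":0},{"linear":[0,0,-0.3],"twist":0},{"linear":[0,0,8],"twist":0},{"linear":[0,0,30],"twist":0},{"linear":[0,0,58],"twist":0},{"linear":[-5,-25,72],"twist":0},{"linear":[-18,-65,72],"twist":0},{"linear":[-32,-115,72],"twist":0},{"linear":[-47,-170,72],"twist":0},{"linear":[-62,-225,72],"twist":0},{"linear":[-77,-280,72],"twist":0},{"linear":[-92,-335,72],"twist":0},{"linear":[-107,-390,72],"twist":0},{"linear":[-121,-440,72],"twist":0},{"linear":[-133,-482,72],"twist":0},{"linear":[-140,-504,72],"twist":0},{"linear":[-141,-508,72],"twist":0},{"linear":[-141,-508,72],"twist":0},{"linear":[-141,-508,72],"twist":0}]' 100
python3 - <<'E'
from h import *
W=world(cap("scene")); axis(W,590,180,[(160,175),(95,112)],14.5,25); axis(W,590,180,[(95,112)],31,40); axis(W,590,180,[(180,198)],15.5,25)
axis(W,450,-329,[(172,189)],15.5,25)
m=(np.hypot(W[...,0]-590,W[...,1]-180)<25); print("top z",np.nanpercentile(W[m][:,2],[95,99]))
c=cap("wrist")
R=cv2.Rodrigues(np.array(c["rvec"],float))[0]
p=R@np.array((450,-329.5,190.))+np.array(c["tvec"]).reshape(3); r=np.hypot(p[0],p[1]); t=np.arctan2(r,p[2])
print("pred t2",c["cx"]+c["fx"]*t*p[0]/r, c["cy"]+c["fy"]*t*p[1]/r)
f=c["frame"].astype(int); g=(f[...,1]>f[...,0]+30)&(f[...,1]>f[...,2]+30)
k,l,s,cc=cv2.connectedComponentsWithStats(g.astype(np.uint8))
print([(cc[i].round(1),s[i,4],s[i,:4]) for i in range(1,k) if s[i,4]>30])
E
```

```text
time: 17.88
tool_pos: [449.9, -327.3, 245.0]
tcp_rot: [-3.142, -0.0, 0.001]
contact_force: [-0.2, -0.8, 0.5]
grip_width: 55.5
(160, 175) 42 [589.5 179.5] rms 1.41
(95, 112) 0
(95, 112) 97 [589.9 179.5] rms 1.52
(180, 198) 78 [589.7 179.7] rms 4.24
(172, 189) 65 [ 447.6 -329.3] rms 3.09
top z [198.4461744  199.78469413]
pred t2 279.92223640640657 231.22817946742288
[(array([277.9, 228.3]), np.int32(1585), array([257, 205,  43,  47], dtype=int32))]
```

Second bottle is upright in cell3 (589.8,179.5, top 199). Now the third.

```bash
python3 -m pendant '[{"linear":[-0.5,0,-15],"twist":0},{"linear":[-0.5,0,-40],"twist":0},{"linear":[-0.5,0,-65],"twist":0},{"linear":[-0.5,0,-78],"twist":0},{"linear":[-0.5,0,-80],"twist":0},{"linear":[-0.5,0,-80],"twist":0}]'
python3 -m pendant '[{"linear":[0,0,0],"twist":0},{"linear":[0,0,0],"twist":0},{"linear":[0,0,0],"twist":0},{"linear":[0,0,0],"twist":0},{"linear":[0,0,0],"twist":0}]' 255
```

```text
time: 18.73
tool_pos: [449.3, -328.6, 165.3]
tcp_rot: [3.141, -0.001, -0.001]
contact_force: [-0.4, -0.8, 0.5]
grip_width: 55.8
time: 19.35
tool_pos: [448.9, -328.5, 165.0]
tcp_rot: [3.141, -0.0, -0.001]
contact_force: [-1.9, 1.3, 3.9]
grip_width: 30.0
```

```bash
python3 -m pendant '[{"linear":[0,0,12],"twist":0},{"linear":[0,0,40],"twist":0},{"linear":[0,0,75],"twist":0},{"linear":[1,8,103],"twist":0},{"linear":[4,30,115],"twist":0},{"linear":[10,68,115],"twist":0},{"linear":[16,112,115],"twist":0},{"linear":[23,160,115],"twist":0},{"linear":[30,208,115],"twist":0},{"linear":[37,256,115],"twist":0},{"linear":[44,304,115],"twist":0},{"linear":[50,350,115],"twist":0},{"linear":[55,388,115],"twist":0},{"linear":[59,414,115],"twist":0},{"linear":[60,425,115],"twist":0},{"linear":[60,427,115],"twist":0},{"linear":[60,427,115],"twist":0},{"linear":[60,427,115],"twist":0}]'
python3 - <<'E'
from h import *
W=world(cap("scene"))
axis(W,509,99,[(130,155),(155,185),(185,215)])
m=(np.hypot(W[...,0]-509,W[...,1]-99)<40)&(W[...,2]>105)&(W[...,2]<200); print("lowest",np.percentile(W[m][:,2],[0,1,3]))
E
```

```text
time: 21.6
tool_pos: [508.9, 97.8, 279.7]
tcp_rot: [3.141, -0.0, -0.002]
contact_force: [-0.5, 1.2, -3.7]
grip_width: 30.5
(130, 155) 147 [508.7  96.7] rms 1.6
(155, 185) 182 [506.8  97. ] rms 2.02
(185, 215) 184 [508.1  96.9] rms 1.67
lowest [113.92606075 116.18030533 119.07907031]
```

```bash
python3 -m pendant '[{"linear":[0.7,0.7,-15],"twist":0},{"linear":[0.7,0.7,-40],"twist":0},{"linear":[0.7,0.7,-65],"twist":0},{"linear":[0.7,0.7,-88],"twist":0},{"linear":[0.7,0.7,-99],"twist":0},{"linear":[0.7,0.7,-103],"twist":0},{"linear":[0.7,0.7,-105],"twist":0},{"linear":[0.7,0.7,-106],"twist":0},{"linear":[0.7,0.7,-106],"twist":0}]'; python3 -m pendant '[{"linear":[0,0,-0.5],"twist":0},{"linear":[0,0,-0.5],"twist":0}]'
```

```text
time: 22.78
tool_pos: [509.9, 99.4, 174.2]
tcp_rot: [-3.142, -0.001, -0.001]
contact_force: [-0.5, 0.3, -4.2]
grip_width: 30.5
time: 23.02
tool_pos: [510.0, 99.4, 174.0]
tcp_rot: [-3.142, -0.001, -0.001]
contact_force: [-0.8, -0.7, 2.7]
grip_width: 30.1
```

```bash
python3 -m pendant '[{"linear":[0,0,-0.3],"twist":0},{"linear":[0,0,-0.3],"twist":0},{"linear":[0,0,-0.3],"twist":0},{"linear":[0,0,8],"twist":0},{"linear":[0,0,30],"twist":0},{"linear":[0,0,58],"twist":0},{"linear":[4,-25,72],"twist":0},{"linear":[14,-65,72],"twist":0},{"linear":[26,-115,72],"twist":0}]' 100
python3 -m pendant '[{"linear":[12,-55,0],"twist":0},{"linear":[24,-110,-5],"twist":0},{"linear":[36,-165,-15],"twist":0},{"linear":[48,-215,-30],"twist":0},{"linear":[58,-258,-40],"twist":0},{"linear":[66,-292,-45],"twist":0},{"linear":[71,-310,-45],"twist":0},{"linear":[72.5,-314,-45],"twist":0},{"linear":[72.5,-314,-45],"twist":0},{"linear":[72.5,-314,-45],"twist":0}]' 0
python3 - <<'E'
from h import *
W=world(cap("scene")); axis(W,509,99,[(160,178)],14.5,25); axis(W,509,99,[(95,112)],31,40)
m=(np.hypot(W[...,0]-509,W[...,1]-99)<25); print("top z",np.nanpercentile(W[m][:,2],[95,99]))
axis(W,608.5,-330,[(50,70),(70,92)],30,45); axis(W,608.5,-330,[(102,114)],8,20)
c=cap("wrist"); cv2.imwrite("pics/w4.png",c["frame"])
R=cv2.Rodrigues(np.array(c["rvec"],float))[0]
for X in ((608.5,-330.,115.),(578.5,-330,97),(638.5,-330,97),(608.5,-300,97)):
  p=R@np.array(X)+np.array(c["tvec"]).reshape(3); r=np.hypot(p[0],p[1]); t=np.arctan2(r,p[2])
  print("pred",X,np.round((c["cx"]+c["fx"]*t*p[0]/r, c["cy"]+c["fy"]*t*p[1]/r),1))
E
```

```text
time: 24.15
tool_pos: [536.1, -16.2, 246.3]
tcp_rot: [3.142, -0.002, 0.001]
contact_force: [-0.4, -0.1, -0.0]
grip_width: 55.7
time: 25.4
tool_pos: [608.3, -328.6, 200.7]
tcp_rot: [3.142, -0.0, 0.0]
contact_force: [-0.7, 0.0, -0.5]
grip_width: 91.9
(160, 178) 48 [508.6  98.3] rms 1.62
(95, 112) 74 [508.5  98.3] rms 1.63
top z [198.65731625 199.87875471]
(50, 70) 123 [ 606.8 -331.7] rms 1.33
(70, 92) 154 [ 607.2 -331.5] rms 3.86
(102, 114) 25 [ 607.5 -330.5] rms 1.67
pred (608.5, -330.0, 115.0) [280.2 217.6]
pred (578.5, -330, 97) [244.3 211.6]
pred (638.5, -330, 97) [316.2 211.6]
pred (608.5, -300, 97) [280.2 175.8]
```

View pics/w4.png

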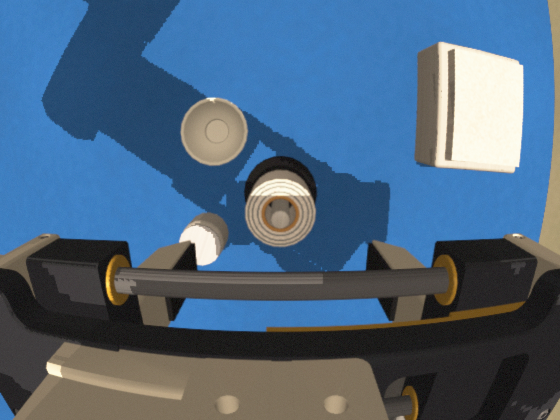

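The wrist view shows the roll centred between the open fingers at about (280,208), with the spindle in its bore. The tin at (205,240) is clear and lower than the fingers will go. Third bottle is upright in cell0 (508.6,98.3, top 199). Now down to the roll.

```bash
python3 -m pendant '[{"linear":[-0.2,-0.7,-15],"twist":0},{"linear":[-0.2,-0.7,-45],"twist":0},{"linear":[-0.2,-0.7,-80],"twist":0},{"linear":[-0.2,-0.7,-110],"twist":0},{"linear":[-0.2,-0.7,-126],"twist":0},{"linear":[-0.2,-0.7,-132],"twist":0},{"linear":[-0.2,-0.7,-132],"twist":0}]'
python3 -m pendant '[{"linear":[0,0,0],"twist":0},{"linear":[0,0,0],"twist":0},{"linear":[0,0,0],"twist":0},{"linear":[0,0,0],"twist":0},{"linear":[0,0,0],"twist":0},{"linear":[0,0,0],"twist":0}]' 255
```

```text
time: 26.38
tool_pos: [608.2, -330.5, 68.6]
tcp_rot: [3.141, -0.001, -0.001]
contact_force: [0.9, -0.4, 0.7]
grip_width: 91.8
time: 27.12
tool_pos: [608.0, -330.4, 68.6]
tcp_rot: [3.141, -0.0, -0.001]
contact_force: [-0.6, 2.1, 3.7]
grip_width: 59.4
```

```bash
python3 -m pendant '[{"linear":[0,0,5],"twist":0},{"linear":[0,0,15],"twist":0},{"linear":[0,0,30],"twist":0},{"linear":[0,0,48],"twist":0},{"linear":[0,0,66],"twist":0},{"linear":[0,0,84],"twist":0},{"linear":[0,0,100],"twist":0},{"linear":[0,0,105],"twist":0},{"linear":[0,0,105],"twist":0}]'
python3 - <<'E'
from h import *
W=world(cap("scene")); axis(W,608,-330,[(148,165),(165,195)],30,45)
m=(np.hypot(W[...,0]-608,W[...,1]+330)<32); q=W[m][:,2]; q=q[(q>122)&(q<215)]; print(np.percentile(q,[0,2,5]))
E
```

```text
time: 28.25
tool_pos: [608.0, -330.4, 173.4]
tcp_rot: [3.141, -0.0, -0.001]
contact_force: [-0.5, 0.1, -1.1]
grip_width: 59.9
(148, 165) 130 [ 607.8 -331.2] rms 1.3
(165, 195) 145 [ 607.9 -331.2] rms 2.75
[144.27990751 146.11289154 147.57384115]
```

```bash
python3 -m pendant '[{"linear":[0,0,25],"twist":0},{"linear":[-1,10,60],"twist":0},{"linear":[-4,40,85],"twist":0},{"linear":[-8,85,90],"twist":0},{"linear":[-13,135,90],"twist":0},{"linear":[-18,187,90],"twist":0},{"linear":[-23,240,90],"twist":0},{"linear":[-27,292,90],"twist":0},{"linear":[-32,344,90],"twist":0},{"linear":[-37,396,90],"twist":0},{"linear":[-42,448,90],"twist":0},{"linear":[-47,500,90],"twist":0},{"linear":[-51,545,90],"twist":0},{"linear":[-54,580,90],"twist":0},{"linear":[-56,602,90],"twist":0},{"linear":[-57,611,90],"twist":0},{"linear":[-57,613,90],"twist":0},{"linear":[-57,613,90],"twist":0},{"linear":[-57,613,90],"twist":0}]'
python3 - <<'E'
from h import *
W=world(cap("scene")); axis(W,551,282,[(238,255),(255,280)],30,45)
m=(np.hypot(W[...,0]-551,W[...,1]-282)<35); q=W[m][:,2]; q=q[(q>200)&(q<290)]; print(np.percentile(q,[0,2,5]))
q=W[m][:,2]; print("floor",np.percentile(q[q<25],[5,50,95]))
E
```

```text
time: 30.68
tool_pos: [551.3, 281.7, 263.4]
tcp_rot: [3.141, -0.0, -0.002]
contact_force: [0.1, 0.2, -1.9]
grip_width: 59.8
(238, 255) 113 [551.4 280.8] rms 1.41
(255, 280) 129 [552.7 281.9] rms 3.6
[233.96519133 235.66693449 237.42018655]
floor [2.09457579 5.21277903 7.86301444]
```

```bash
python3 -m pendant '[{"linear":[0,0,-20],"twist":0},{"linear":[0,0,-60],"twist":0},{"linear":[0,0,-105],"twist":0},{"linear":[0,0,-145],"twist":0},{"linear":[0,0,-180],"twist":0},{"linear":[0,0,-205],"twist":0},{"linear":[0,0,-219],"twist":0},{"linear":[0,0,-225],"twist":0},{"linear":[0,0,-227.5],"twist":0},{"linear":[0,0,-228.5],"twist":0},{"linear":[0,0,-228.5],"twist":0}]'; python3 -m pendant '[{"linear":[0,0,-0.5],"twist":0},{"linear":[0,0,-0.5],"twist":0}]'
```

```text
time: 32.1
tool_pos: [551.3, 282.8, 35.4]
tcp_rot: [-3.141, -0.001, -0.001]
contact_force: [0.3, -1.1, -1.4]
grip_width: 59.8
time: 32.35
tool_pos: [551.2, 282.8, 34.6]
tcp_rot: [-3.141, -0.001, -0.001]
contact_force: [-1.5, 0.2, 1.4]
grip_width: 59.9
```

```bash
python3 -m pendant '[{"linear":[0,0,-0.4],"twist":0},{"linear":[0,0,-0.4],"twist":0}]'; python3 -m pendant '[{"linear":[0,0,0],"twist":0},{"linear":[0,0,0],"twist":0},{"linear":[0,0,0],"twist":0},{"linear":[0,0,0],"twist":0},{"linear":[0,0,10],"twist":0},{"linear":[0,0,35],"twist":0},{"linear":[0,0,70],"twist":0},{"linear":[0,0,110],"twist":0},{"linear":[0,0,150],"twist":0},{"linear":[0,0,190],"twist":0},{"linear":[-20,20,220],"twist":0},{"linear":[-55,50,220],"twist":0},{"linear":[-95,85,220],"twist":0},{"linear":[-130,115,220],"twist":0},{"linear":[-150,135,220],"twist":0},{"linear":[-150,135,220],"twist":0},{"linear":[-150,135,220],"twist":0}]' 33
python3 - <<'E'
from h import *
c=cap("scene"); cv2.imwrite("pics/s9.png",cv2.resize(c["frame"][100:320,80:460],None,fx=2.1,fy=2.1)); W=world(c)
for n,x,y in(("c1",509,180),("c3",590,179.5),("c0",508.6,98.5)):
    print(n);axis(W,x,y,[(95,112)],31,38);axis(W,x,y,[(178,198) if n!="c1" else (155,172)],15.5,22)
t=cap("top"); cv2.imwrite("pics/t9.png",cv2.resize(t["frame"][80:310,60:480],None,fx=1.9,fy=1.9)); T=world(t)
def box(name,u0,u1,v0,v1,zl,zh):
    P=T[v0:v1,u0:u1].reshape(-1,3);P=P[(P[:,2]>zl)&(P[:,2]<zh)]
    print(name,len(P),P.mean(0).round(1) if len(P) else "")
m=(np.hypot(T[...,0]-551,T[...,1]-282)<45)&(T[...,2]>50)&(T[...,2]<75);print("roll",T[m].mean(0),m.sum(),np.ptp(T[m],axis=0),cv2.minEnclosingCircle(T[m][:,:2].astype(np.float32)))
box("tin",435,462,225,248,40,60);box("saucer",385,420,212,248,15,35);box("can",254,284,190,220,105,125);box("jar",285,325,115,155,105,130);box("cup",90,135,195,235,60,90)
E
```

```text
time: 32.6
tool_pos: [551.2, 282.8, 34.6]
tcp_rot: [-3.141, -0.001, -0.001]
contact_force: [-0.7, -1.1, 5.3]
grip_width: 59.4
time: 34.72
tool_pos: [401.5, 417.2, 254.3]
tcp_rot: [-3.142, -0.001, -0.001]
contact_force: [0.1, 0.4, -0.2]
grip_width: 80.0
c1
(95, 112) 68 [503.7 184.7] rms 3.55
(155, 172) 48 [509. 180.] rms 2.27
c3
(95, 112) 99 [590.  179.7] rms 1.61
(178, 198) 79 [589.8 179.8] rms 3.66
c0
(95, 112) 75 [508.7  98. ] rms 1.43
(178, 198) 76 [509.  98.] rms 3.06
roll [552.27100926 280.48025758  62.78957148] 360 [59.74186219 57.55057915 21.10955019] ((553.2277221679688, 280.8559265136719), 30.111095428466797)
tin 245 [ 524.7 -377.3   49.7]
saucer 296 [ 542.3 -268.6   21.9]
can 424 [587.9  99.  119.6]
jar 671 [766.5  12.5 119.8]
cup 252 [551.7 497.6  71.7]
```

View pics/s9.png

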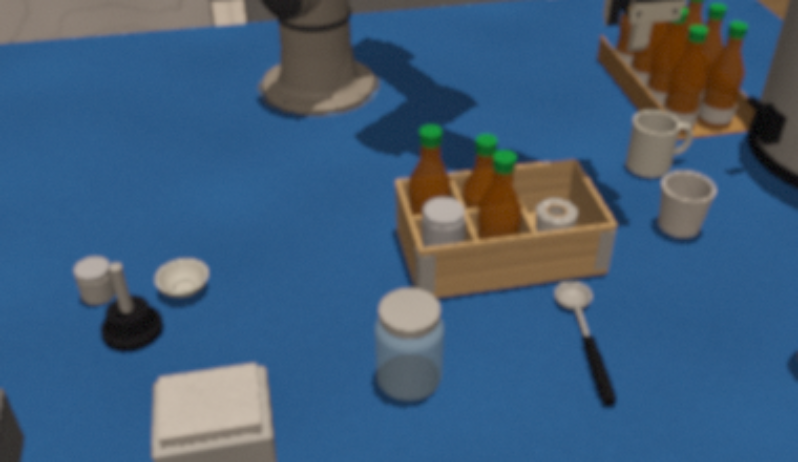

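View pics/t9.png

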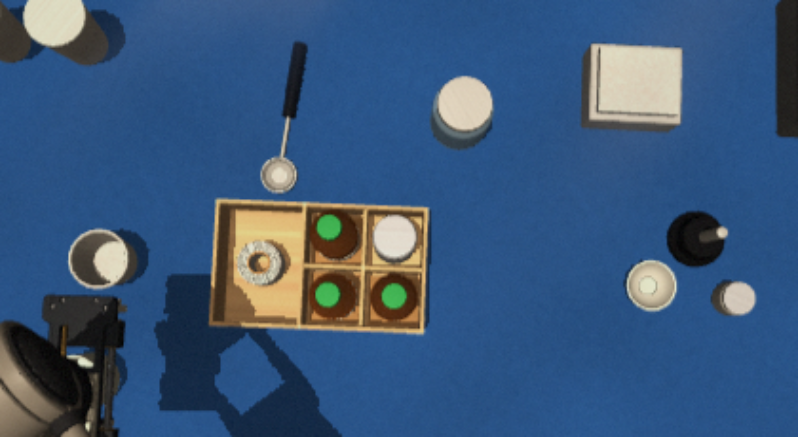

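The scene view has all three bottles upright in the crate (caps at (431,133), (486,146) and (504,162)) and the roll on end in the wide compartment at (556,212). The top view agrees: caps at (328,228), (327,295) and (394,296), the roll's bore at (262,262), the can still at (394,237), and a bare spindle. Nothing else has moved, so I'm handing in.

```bash
python3 -c "
from plant import bot
print(bot.get_obs()['contact_force'],bot.get_obs()['time']);print(bot.close_job())"
```

```text
[ 1.15573247 -0.38334075 -0.2215108 ] 34.825
the job is handed in; nothing more can be done
None
```

The job is done and handed in at 34.8 s: three bottles in the three free cells, then the roll stood on end in the crate's wide compartment. I set the short bottle in cell1 and the two tall ones in cell3 and cell0. Each item was lowered until the wrist force showed contact before I released it.

**Last checks that agreed:**
- Each bottle's neck or cap axis is within about 1.5 mm of its cell centre, and tops were at their proper heights after placing (174, 199 and 199 mm).
- The roll's top is at about 63 mm in the compartment, as it should be standing on the 6 mm floor, with its bore upright.
- The can, tin, saucer, jar and cup measured within about 1.5 mm of where they started. The mug, ladle and stock tray I checked only by eye, in the pictures.
- The gripper is clear of everything.

**One check that disagreed:** the final fit of the short bottle's lower body came out about 7 mm off its cap axis. That band is on the bottle's taper, where the fixed 31 mm radius I used does not apply, and the bottle in front partly hides it. An earlier fit with a suitable radius, and the cap fit, both show it upright.

**One imprecise moment:** I pressed the short bottle down slightly more than needed, to about 12 N, before backing off and releasing.

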